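# Clip the desoldering pump into its bench holder

### The arm

A 6-joint arm with a two-finger parallel gripper is mounted at the origin on the work surface; the furniture and walls round the work are solid. World frame = base frame: x ahead of the robot, y to its left, z up, the work surface at z = 0. Lengths are in m, angles in rad, forces in N, time in s.
With the tool pointing down it reaches from about 0.225 to 0.875 m from the base axis. Payload 3.4 kg.
Tool frame: the origin (TCP) lies at the very end of the fingers, on their centre line; the grasp point (between the pads) lies 19 mm behind it (manip.tcp_to_grasp is the distance from the TCP to the grasp point, in m); z points along the fingers, y is the line along which they close (so a half turn about z gives the same grasp; the last joint's range is limited). The gripper opens to 85 mm and grips with 20 to 120 N. Pads are 22 mm wide; open, the fingers measure 114 mm over their backs; the gripper's body (76 mm by 85 mm) begins 54 mm behind the grasp point. The pads swing forward as they close: fully open they stand 13 mm farther back than shut.
Start: joints at [1.103, 0.276, 1.505, -0, 1.361, -0.121], TCP at [0.195, 0.541, 0.231] pointing down, gripper open.
Joint ranges: [-2.89, 2.89], [-0.75, 2.08], [0.22, 2.7], [-1.18, 4.32], [0.11, 2.71], [-2.7, 2.7]. Speed limits (rad/s): [2.57, 2.57, 3.14, 3.14, 3.14, 3.14].

### API

Orientations are given as a unit quaternion [w, x, y, z].
In Python, from rig import status, get_image, job, manip gives the robot as it stands.
- The arm moves only by the tool apply_moves, never from a script. Its arguments are lists of equal length, an entry for each row: "xyz": the shift along the tool's x, y, z each as a share of 0.3 m, from -1 to 1, a list of three; "rot": the turn, a rotation vector about the tool's x, y, z each as a share of 60 degrees, from -1 to 1, a list of three; "hand": the opening, from -1 (shut) to 1 (fully open). A call has 1 to 8 rows; each row shifts and turns the commanded pose from where the row before left it, along the tool's axes as they then stand; what a row does not reach is not made up. A row lasts 1/8 s, in which the tool goes at most 62.5 mm and 10.7 degrees, less where a joint would pass 70% of its speed; a pose out of reach is approached as far as the arm can. A call with a number of a shift or a turn outside -1 to 1 is refused whole. A call with a gripper value outside its range is refused whole. The fingers move at their own pace and stop on an object; "force" is the grip in N (left out, the last holds). Time passes only in rows, so rows that do not move let the fingers close. It gives the time, the measured TCP pose, the force, the opening and the grip force at its end, in the units of the state.
- status.get_state(): the state, without advancing time (a new reading comes with each control period).
- get_image(name): name is "side" or "top"; returns a dict with "pixels" (420x560x3 uint8, red, green, blue), "fovy" (degrees; the focal length in pixels is half the picture's height over the tangent of half this angle, whatever the lens; pixels are square), "cx", "cy" (the principal point, pixels), "origin" and "orientation" of the camera in the world. Camera axes: x right, y down, z forward; pixel columns grow to the right and rows downward; lengths in m; the calibration is good to about 2 mm. A picture is of the moment at which its call begins. There is no depth.
- job.sign_off(): hands the job in; it is judged then, once.
The state is a dict: "clock": time; "qpos": joint angles; "qd": joint speeds; "effort": joint torques, N m; "position": TCP position; "ee_rot": TCP orientation; "contact_force": force on the tool from outside, world axes, zero at the start; "moment": the same for the moment, N m; "width": finger opening in m; "gripper_force": force on a finger pad.
Only numpy, scipy, OpenCV 4.12 (cv2) and the standard library are available. Lean on these libraries where they do the work, as an engineer would, in place of code of your own. Each camera call takes 0.05 s, during which the arm holds its last target. There are 200 camera calls.

### The job

Put the loose desoldering pump away in the clip holder that is screwed to the bench: press it down past the two sprung jaws until it lies fully home in both forks, with both jaws sprung shut over it, and let go. Either end may point either way; leave the screwdriver and the bottle where they are.

Things in the scene. Friction and masses are not known exactly. Their poses are not given: they have to be found in the camera images.
- desolder_pump: Loose desoldering pump lying on the bench: a straight light-blue rod with a white nozzle and a black plunger end, 21 mm thick, 182 mm long, 60 g. Origin: centre of its underside as it lies (its axis is 10.5 mm above); y axis along the rod, z up.
- clip_holder: Clip holder fixed to the bench: aluminium base plate 64 x 164 x 10 mm with two equal forks at y = -60 and +60 mm, each 18 mm long along y (28 mm over the hinge lugs), 92 mm free between them for the gripper; highest point 93 mm above the bench. Origin: centre of its underside, on the bench; y axis along the rod channel, z up. A seated rod lies at x = 0 within 2 mm, its underside on the saddles.
- holder_seat (a point): Point midway between the two forks on the rod channel's centreline at saddle height, 45 mm above the bench; axes as the clip holder. The pump's origin comes here when it is seated.
- jaw_a (a joint): Hinge of the sprung jaw at the holder's y = -60 mm: 0 rad shut, grows as the jaw is pushed outward (to -x), at most 0.6; the rod has to push it about 0.15. A spring shuts it; some 5 to 8 N downward on the rod opens each jaw.
- jaw_b (a joint): The same for the jaw at the holder's y = +60 mm.
- screwdriver: Bystander: screwdriver with an orange handle, 20 x 172 x 20 mm, lying loose on the bench. Origin: centre of its underside; y along it.
- flux_bottle: Bystander: white bottle with a red cap, 38 mm diameter, 85 mm tall, standing loose on the bench. Origin: centre of its underside.
- fork_a (a point): Centre of the flat saddle of the fork at y = -60 mm, 45 mm above the bench; axes as the holder. On the +x side stands a fixed cheek (inner face 11.5 mm off, flaring out from 24 mm up to its top 44 mm up). On the -x side stands a hinged steel jaw (inner face 12.5 mm off); its nose reaches over the rod to x = -3 mm, 28 mm up, and it flares out above, so that the mouth is about 40 mm wide at the top.
- fork_b (a point): The same for the fork at y = +60 mm.
Things that resemble listed ones, but are neither listed nor needed, are in the scene too. There is more than one size of the clip_holder; the one meant has the size given above.

How it is judged:
On the way:
1. the pump pushes at least one sprung jaw open by more than 0.05 rad (value of joint any of jaw_a, jaw_b above 0.05 rad and contact force between desolder_pump and clip_holder above 0.3 N).
At the end, for the whole second after the job is handed in: The released pump lies still on both saddles (within 4 mm in height, 5 mm sideways, 20 mm along the channel, 0.06 rad of its direction, either way round), both jaws shut (below 0.05 rad), screwdriver and bottle within 30 mm of where they stood (z of desolder_pump in the frame of holder_seat between -0.004 and 0.004 m and x of desolder_pump in the frame of holder_seat between -0.005 and 0.005 m and y of desolder_pump in the frame of holder_seat between -0.02 and 0.02 m and angle between the y axis of desolder_pump and the y axis of clip_holder, either way round below 0.06 rad and value of joint each of jaw_a, jaw_b below 0.05 rad and linear speed of desolder_pump below 0.02 m/s and distance of each of screwdriver, flux_bottle from where it was at the start of the episode below 0.03 m); the robot touches nothing.
It fails at once if the screwdriver or the bottle is shifted by more than 30 mm (distance of any of screwdriver, flux_bottle from where it was at the start of the episode above 0.03 m).
It also fails if it takes over 40 s, if anything falls off the work surface, if the arm or the gripper's body presses on something with over 40 N, if the wrist force passes 120 N, or if a joint passes its speed limit or range.

## Working session

There is one attempt and no reset: what is moved stays moved. The work goes in short steps, Python scripts to look and compute and a tool call to move; the robot and the scene stay as the last step left them, time stands still between calls to the robot, and variables do not carry over. Pictures are saved under pics/ and viewed, at most 10 in all, crops included, and the job is handed in when it is done.

Besides the shell and the picture viewer there is one more tool, called after "Call:" as name(argument=value, ...) on one line, values as JSON. apply_moves: Moves the arm, as the interface text tells. Its arguments: {"type":"object","properties":{"xyz":{"type":"array","items":{"type":"array","items":{"type":"number","minimum":-1,"maximum":1}}},"rot":{"type":"array","items":{"type":"array","items":{"type":"number","minimum":-1,"maximum":1}}},"hand":{"type":"array","items":{"type":"number"}},"force":{"type":"number"}},"required":["xyz","rot","hand"]}

```bash
mkdir -p pics; cat > h.py <<'E'
import numpy as np, cv2, json
from rig import status, get_image, job, manip
from scipy.spatial.transform import Rotation as R
def snap(n,f):
    im=get_image(n); cv2.imwrite(f'pics/{f}.png',im['pixels'][:,:,::-1])
    c={k:(np.asarray(im[k]).tolist()) for k in im if k!='pixels'}
    json.dump(c,open(f'pics/{f}.json','w')); return im
def cam(f):
    c=json.load(open(f'pics/{f}.json')); q=c['orientation']
    return c,R.from_quat([q[1],q[2],q[3],q[0]]).as_matrix(),np.array(c['origin']),210/np.tan(np.radians(c['fovy'])/2)
def ray(f,u,v):
    c,M,o,fl=cam(f); d=M@np.array([(u-c['cx'])/fl,(v-c['cy'])/fl,1]); return o,d/np.linalg.norm(d)
def onz(f,u,v,z):
    o,d=ray(f,u,v); return o+d*(z-o[2])/d[2]
def tri(f1,p1,f2,p2):
    o,d=ray(f1,*p1);q,e=ray(f2,*p2)
    s=np.linalg.lstsq(np.c_[d,-e],q-o,rcond=None)[0]; a=o+s[0]*d;b=q+s[1]*e
    return (a+b)/2,np.linalg.norm(a-b)
def proj(f,P):
    c,M,o,fl=cam(f); p=M.T@(np.asarray(P)-o); return p[0]/p[2]*fl+c['cx'],p[1]/p[2]*fl+c['cy']
E
python3 - <<'E'
from h import *
for n in('top','side'):
    snap(n,n+'0'); print(cam(n+'0')[0])
print(status.get_state(), manip.tcp_to_grasp)
E
```

```text
{'fovy': 42.9042843503791, 'cx': 280.06697549680916, 'cy': 212.77010455290088, 'origin': [0.5403379793900553, 0.058121090705851794, 0.9339612390532877], 'orientation': [-0.028538474528568808, 0.7136162801139431, -0.6997821385218074, 0.015566593518382315]}
{'fovy': 47.619714595972596, 'cx': 280.7195541275387, 'cy': 210.3194066354643, 'origin': [0.17265306932641183, -0.1709697877700144, 0.7728025880908388], 'orientation': [-0.2507439977999798, 0.8008699801604763, -0.5201214576112703, 0.1587715080780224]}
{'clock': 0.1, 'qpos': array([ 1.10301321e+00,  2.76554702e-01,  1.50601193e+00, -1.15892237e-05,
        1.36071225e+00, -1.20990587e-01]), 'qd': array([-0.00037884,  0.00178101, -0.00278338,  0.00039255, -0.00212001,
        0.00148149]), 'effort': array([ 8.60576547e-04, -4.17697477e+01, -2.46405745e+01, -3.33842800e-04,
        5.71159646e-03,  1.75992886e-05]), 'position': array([0.19522053, 0.54033973, 0.23051098]), 'ee_rot': array([-2.39209774e-04,  1.72527419e-01,  9.85004355e-01, -8.08487595e-04]), 'contact_force': array([-0.57235579, -0.54207431, -0.27576984]), 'moment': array([-0.03492178, -0.01857369,  0.00442687]), 'gripper_force': 0.0, 'width': 0.08512948308724484} 0.0187
```

View pics/top0.png

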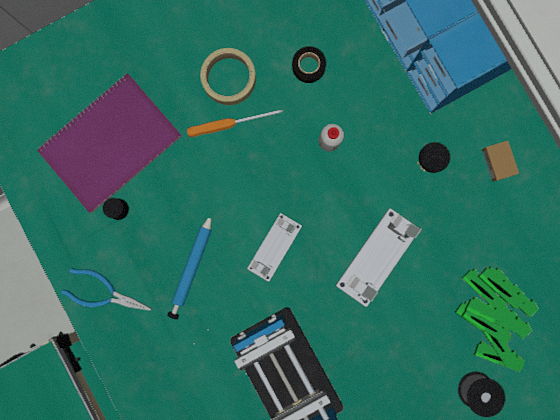

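View pics/side0.png

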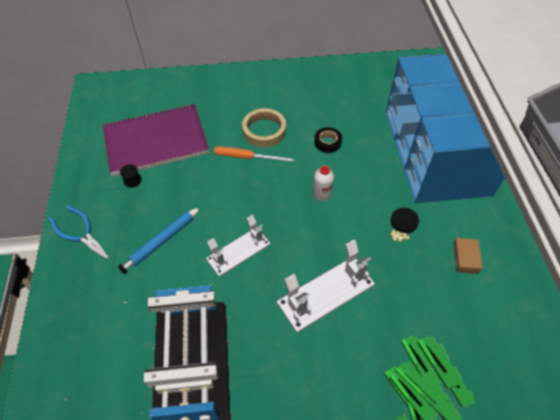

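The top view shows the pump from (209,220) to (173,316), the large holder centred near (380,257), and a small decoy holder at (274,247). The side view shows the pump from (195,211) to (124,268) and the large holder around (326,292). I'll enlarge these for measuring.

```bash
python3 - <<'E'
import cv2,numpy as np
t=cv2.imread('pics/top0.png');s=cv2.imread('pics/side0.png')
def c(i,x,y): return cv2.resize(i[y:y+100,x:x+133],(399*1,300),interpolation=cv2.INTER_CUBIC)
a=np.vstack([np.hstack([c(t,320,205),c(s,260,235)]),np.hstack([c(t,130,215),c(s,90,190)])])
cv2.imwrite('pics/c0.png',a)
E
```

```text
(no output)
```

View pics/c0.png

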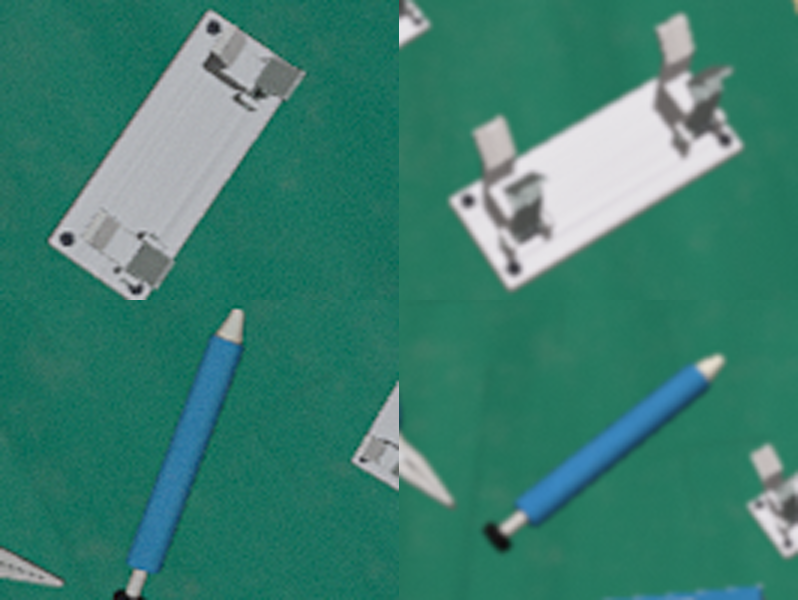

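```bash
cat > fit.py <<'E'
from h import *
from scipy.optimize import least_squares
def pump(f,box):
    im=cv2.cvtColor(cv2.imread(f'pics/{f}.png'),cv2.COLOR_BGR2HSV)
    m=cv2.inRange(im,(98,110,60),(115,255,255)); k=np.zeros_like(m); x,y,w,h=box;k[y:y+h,x:x+w]=255
    n,l,s,c=cv2.connectedComponentsWithStats(m&k); i=1+np.argmax(s[1:,4])
    p=np.argwhere(l==i)[:,::-1].astype(float); r=cv2.minAreaRect(p.astype(np.float32))
    mu=p.mean(0); d=np.linalg.svd(p-mu,full_matrices=False)[2][0]; t=(p-mu)@d
    a,b=mu+d*(t.min()-.5),mu+d*(t.max()+.5)
    return (a,b) if a[1]<b[1] else (b,a)   # first = upper in picture
def holder(pts):  # pts: list of (cam,(u,v),local xyz)
    def res(p): 
        c,s=np.cos(p[2]),np.sin(p[2])
        return np.concatenate([np.array(proj(f,[p[0]+c*q[0]-s*q[1],p[1]+s*q[0]+c*q[1],q[2]]))-uv for f,uv,q in pts])
    return res
E
python3 - <<'E'
from fit import *
T=pump('top0',(150,210,70,115));S=pump('side0',(115,205,90,70))
print(T,S)
for a,b in zip(T,S): print('pump end',tri('top0',a,'side0',b), onz('top0',*a,.0105),onz('side0',*b,.0105))
for e in[(209,219),(173,316)]: print('overall top',onz('top0',*e,.0105))
t=lambda x,y:(320+x/3,205+y/3); s=lambda x,y:(260+(x-399)/3,235+y/3)
P=[t(208,11),t(50,241),t(133,299),t(303,70)]
for p in P: print('corner top',onz('top0',*p,.01))
for p in[s(450,201),s(512,290),s(743,147)]: print('corner side',onz('side0',*p,.01))
# local labelling: far(208,11)
print('tri',tri('top0',P[1],'side0',s(450,201)))
E
```

```text
(array([205.55921665, 227.78105247]), array([176.2675525 , 305.01547886])) (array([190.31215202, 214.07794099]), array([130.51174072, 261.70092024]))
pump end (array([0.56943641, 0.20375634, 0.01217972]), np.float64(0.0005106574381692561)) [0.56934722 0.20423632 0.0105    ] [0.57044081 0.20435957 0.0105    ]
pump end (array([0.43570619, 0.2507482 , 0.01078197]), np.float64(0.000169929807471609)) [0.43562233 0.25087724 0.0105    ] [0.43584651 0.25082734 0.0105    ]
overall top [0.58469161 0.19869363 0.0105    ]
overall top [0.41681232 0.2559021  0.0105    ]
corner top [ 0.60858088 -0.11290549  0.01      ]
corner top [ 0.47509211 -0.02389866  0.01      ]
corner top [ 0.44327215 -0.07154312  0.01      ]
corner top [ 0.57566937 -0.16746722  0.01      ]
corner side [ 0.47255079 -0.02428318  0.01      ]
corner side [ 0.43850499 -0.07724891  0.01      ]
corner side [ 0.57302248 -0.1670389   0.01      ]
tri (array([ 0.47452963, -0.02386233,  0.00563658]), np.float64(0.0009875593627577037))
```

The enlarged crops show the plate corners, with the light cheeks or jaws on the left row and the dark ones on the right. I need a sharper view of the holder.

```bash
python3 - <<'E'
import cv2,numpy as np
for n,x,y in(('top',320,206),('side',266,236)):
    i=cv2.imread(f'pics/{n}0.png')[y:y+100,x:x+120]
    i=cv2.resize(i,(720,600),interpolation=cv2.INTER_LANCZOS4)
    cv2.imwrite(f'pics/z_{n}.png',i)
E
```

```text
(no output)
```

View pics/z_top.png

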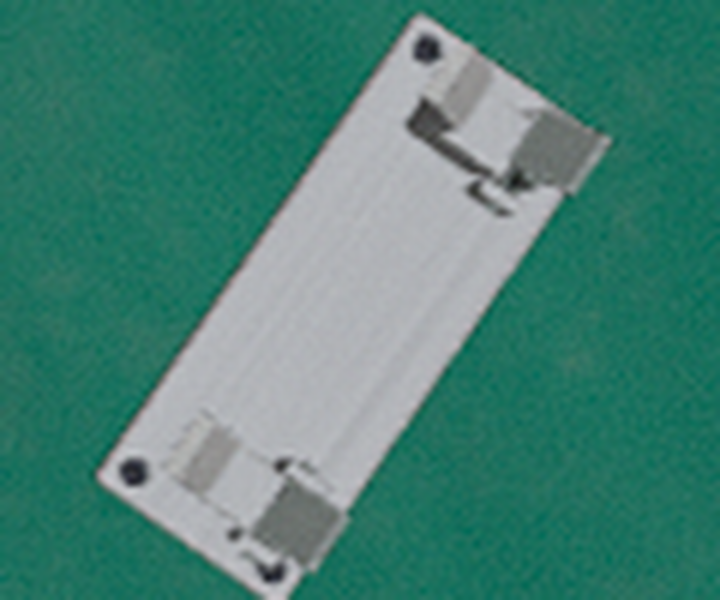

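View pics/z_side.png

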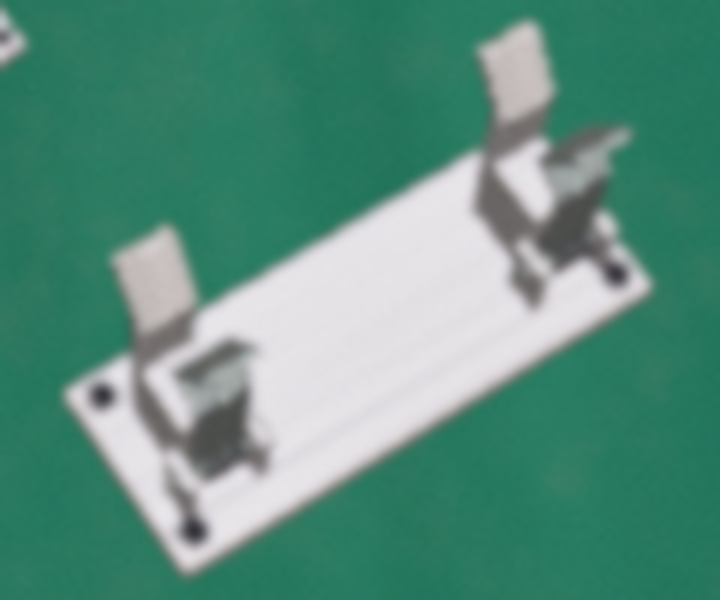

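The top view shows plate corners in the zoomed crop at (418,13), (98,478) and (282,605), with light cheeks on the left and dark jaws on the right. The side crop has corners at (66,393), (187,572) and (652,285). So local +x points image-left (the cheek side), and the jaws are on image-right.

```bash
cat > hold.py <<'E'
from fit import *
t=lambda x,y:np.array((320+(x+.5)/6-.5,206+(y+.5)/6-.5)); s=lambda x,y:np.array((266+(x+.5)/6-.5,236+(y+.5)/6-.5))
C=[('top0',t(418,13),(.032,-.082)),('top0',t(98,478),(.032,.082)),('top0',t(282,603),(-.032,.082)),
('side0',s(66,392),(.032,.082)),('side0',s(187,571),(-.032,.082)),('side0',s(652,284),(-.032,-.082))]
W=[('top0',t(426,48),(1,-1)),('top0',t(133,472),(1,1)),('top0',t(273,571),(-1,1)),
('side0',s(102,396),(1,1)),('side0',s(193,531),(-1,1)),('side0',s(615,273),(-1,-1))]
def run(cams=('top0','side0')):
    def res(p):
        c,sn=np.cos(p[2]),np.sin(p[2]); out=[]
        for L,k in((C,(1,1)),(W,p[3:5])):
            for f,uv,q in L:
                if f not in cams: continue
                x,y=q[0]*k[0],q[1]*k[1]
                out.append(np.array(proj(f,[p[0]+c*x-sn*y,p[1]+sn*x+c*y,.01]))-uv)
        return np.concatenate(out)
    return least_squares(res,[.52,-.09,2.53,.024,.074],loss='soft_l1')
if __name__=='__main__':
    for cs in(('top0','side0'),('top0',),('side0',)):
        r=run(cs); print(cs,r.x.round(4),np.degrees(r.x[2]),np.abs(r.fun).max(),r.fun.round(1))
    print('plate height',[tri('top0',a[1],'side0',b[1])[0].round(4) for a,b in((W[1],W[3]),(W[2],W[4]),(C[1],C[3]),(C[2],C[4]))])
    # seat-height check: jaw tops / light cheek tops at 93/89mm
E
python3 hold.py
```

```text
('top0', 'side0') [ 0.5252 -0.094   0.9823  0.024   0.0741] 56.28371900129017 0.9858689337855253 [ 0.1 -0.6 -0.4  0.2 -0.2  1.  -0.3 -0.6 -0.1 -0.   0.4 -0.4  0.1 -0.1
  0.2  0.1  0.  -0.2  0.   0.2  0.2  0.3  0.2  0.1]
('top0',) [ 0.5253 -0.0941  0.9814  0.0242  0.0742] 56.23276524087131 0.9328038180963745 [ 0.2 -0.6 -0.4  0.1 -0.2  0.9  0.1 -0.2  0.1  0.   0.1 -0.1]
('side0',) [ 0.5251 -0.0939  0.9825  0.0237  0.074 ] 56.290580765723355 0.49373255671685 [-0.4 -0.5 -0.2  0.1  0.3 -0.3  0.1  0.3  0.1  0.2 -0.   0.1]
plate height [array([ 0.4772, -0.0327,  0.0099]), array([ 0.4501, -0.0725,  0.0115]), array([ 0.475 , -0.0226,  0.0081]), array([ 0.4405, -0.0753,  0.0075])]
```

```bash
cat >> h.py <<'E'
def todo(xyz,rod=None,n=1):
    """tool-axis shift (share of .3 m) and turn (share of 60 deg) to xyz with closing line square to rod angle (deg)"""
    s=status.get_state(); q=s['ee_rot']; r=R.from_quat([q[1],q[2],q[3],q[0]]); d=r.inv().apply(np.asarray(xyz)-s['position'])
    M=r.as_matrix(); out=[np.round(d/.3/n,4)]
    if rod is not None:
        a=np.radians(rod+90); best=None
        for k in(0,np.pi):
            y=np.array([np.cos(a+k),np.sin(a+k),0]); z=np.array([0,0,-1.]); T=np.c_[np.cross(y,z),y,z]
            v=(r.inv()*R.from_matrix(T)).as_rotvec()
            if best is None or np.linalg.norm(v)<np.linalg.norm(best): best=v
        out.append(np.round(np.degrees(best)/60/n,4))
    print('clock',s['clock'],'pos',s['position'].round(4),'F',s['contact_force'].round(1),'w',round(float(s['width']),4),'gf',s['gripper_force'],'do',*out)
E
python3 - <<'E'
from hold import *
todo((.501,.2275,.2),-19.36,8)
ax=lambda e:(np.array(e)-[.5026,.2272])@[.9435,-.3316]
print(ax((.5694,.2040)),ax((.4357,.2508)),ax((.5847,.1987)),ax((.4168,.2559)))
# cheek top edge heights
print([tri('top0',t(*a),'side0',s(*b)) for a,b in(((165,470),(112,258)),((207,410),(168,226)))])
E
```

```text
clock 0.1 pos [0.1952 0.5403 0.2305] F [-0.6 -0.5 -0.3] w 0.0851 gf 0.0 do [-0.1641 -0.0793  0.0128] [-0.0002 -0.     -0.0011]
0.07071891999999999 -0.07094591000000007 0.08691194999999996 -0.09046922000000004
[(array([ 0.48311671, -0.03328951,  0.08756486]), np.float64(5.0232100037986226e-05)), (array([ 0.49858106, -0.04356926,  0.08673709]), np.float64(0.0014462412122215797))]
```

Call:
apply_moves(xyz=[[-0.164, -0.079, 0.013], [-0.164, -0.079, 0.013], [-0.164, -0.079, 0.013], [-0.164, -0.079, 0.013], [-0.164, -0.079, 0.013], [-0.164, -0.079, 0.013], [-0.164, -0.079, 0.013], [-0.164, -0.079, 0.013]], rot=[[0, 0, -0.009], [0, 0, 0], [0, 0, 0], [0, 0, 0], [0, 0, 0], [0, 0, 0], [0, 0, 0], [0, 0, 0]], hand=[1, 1, 1, 1, 1, 1, 1, 1])

```text
clock: 1.1
position: [0.5046, 0.2298, 0.1997]
ee_rot: [-0.0, 0.168, 0.986, 0.0]
contact_force: [0.3, 0.6, 0.5]
width: 0.0857
gripper_force: 0.0
```

Call:
apply_moves(xyz=[[0, 0, 0.12], [0, 0, 0.12], [0, 0, 0.12], [0, 0, 0.12], [0, 0, 0]], rot=[[0, 0, 0], [0, 0, 0], [0, 0, 0], [0, 0, 0], [0, 0, 0]], hand=[1, 1, 1, 1, 1])

```text
clock: 1.72
position: [0.5011, 0.2304, 0.0534]
ee_rot: [-0.003, 0.168, 0.986, -0.002]
contact_force: [-0.2, 0.1, 0.4]
width: 0.0851
gripper_force: 0.0
```

```bash
python3 - <<'E'
from h import *
todo((.501,.2278,.003),-19.36,1)
E
```

```text
clock 1.725 pos [0.5011 0.2304 0.0534] F [-0.2  0.1  0.4] w 0.0851 gf 0.0 do [-0.0035 -0.0074  0.168 ] [-0.0042 -0.0057  0.0004]
```

Call:
apply_moves(xyz=[[-0.003, -0.008, 0.06], [0, 0, 0.06], [0, 0, 0.035], [0, 0, 0], [0, 0, 0]], rot=[[0, 0, 0], [0, 0, 0], [0, 0, 0], [0, 0, 0], [0, 0, 0]], hand=[1, 1, 1, 1, 1])

```text
clock: 2.35
position: [0.5045, 0.229, 0.0105]
ee_rot: [0.001, 0.168, 0.986, 0.0]
contact_force: [-0.3, -0.5, 0.2]
width: 0.0856
gripper_force: 0.0
```

```bash
python3 - <<'E'
from h import *
todo((.501,.2278,.003),-19.36,1)
E
```

```text
clock 2.35 pos [0.5045 0.229  0.0105] F [-0.3 -0.5  0.2] w 0.0856 gf 0.0 do [ 0.0099 -0.0076  0.025 ] [0.0011 0.0013 0.0006]
```

Call:
apply_moves(xyz=[[0, 0, 0], [0, 0, 0]], rot=[[0, 0, 0], [0, 0, 0]], hand=[1, 1])

```text
clock: 2.6
position: [0.5041, 0.2288, 0.0101]
ee_rot: [0.0, 0.168, 0.986, 0.0]
contact_force: [-0.1, 0.3, 0.8]
width: 0.0853
gripper_force: 0.0
```

Call:
apply_moves(xyz=[[0, 0, 0]], rot=[[0, 0, 0]], hand=[1])

```text
clock: 2.72
position: [0.5039, 0.2287, 0.0098]
ee_rot: [0.0, 0.168, 0.986, 0.0]
contact_force: [-0.0, -0.0, -0.0]
width: 0.0854
gripper_force: 0.0
```

```bash
python3 - <<'E'
from h import *
todo((.501,.2278,.003),-19.36,1)
snap('side','side1'); 
todo((.501,.2278,.003),-19.36,1)
E
```

```text
clock 2.725 pos [0.5039 0.2287 0.0098] F [-0. -0. -0.] w 0.0854 gf 0.0 do [ 0.0082 -0.0061  0.0228] [0.0003 0.0003 0.0005]
clock 2.775 pos [0.5039 0.2287 0.0098] F [-0.4 -0.1  0.2] w 0.0854 gf 0.0 do [ 0.008  -0.006   0.0225] [0.0002 0.0002 0.0005]
```

Call:
apply_moves(xyz=[[0.007, -0.005, 0.02], [0, 0, 0], [0, 0, 0], [0, 0, 0]], rot=[[0, 0, 0], [0, 0, 0], [0, 0, 0], [0, 0, 0]], hand=[1, 1, 1, 1])

```text
clock: 3.28
position: [0.5015, 0.228, 0.0037]
ee_rot: [0.0, 0.168, 0.986, 0.0]
contact_force: [0.1, -0.9, 0.2]
width: 0.0855
gripper_force: 0.0
```

Call:
apply_moves(xyz=[[0, 0, 0], [0, 0, 0], [0, 0, 0], [0, 0, 0], [0, 0, 0], [0, 0, 0], [0, 0, 0]], rot=[[0, 0, 0], [0, 0, 0], [0, 0, 0], [0, 0, 0], [0, 0, 0], [0, 0, 0], [0, 0, 0]], hand=[-1, -1, -1, -1, -1, -1, -1], force=70)

```text
clock: 4.15
position: [0.5016, 0.2281, 0.0039]
ee_rot: [0.0, 0.168, 0.986, 0.0]
contact_force: [-0.4, -0.6, 4.2]
width: 0.0187
gripper_force: 71.9
```

Call:
apply_moves(xyz=[[0, 0, -0.1], [0, 0, -0.15], [0, 0, -0.15], [0, 0, -0.05], [0, 0, 0], [0, 0, 0]], rot=[[0, 0, 0], [0, 0, 0], [0, 0, 0], [0, 0, 0], [0, 0, 0], [0, 0, 0]], hand=[-1, -1, -1, -1, -1, -1])

```text
clock: 4.9
position: [0.4999, 0.2275, 0.1366]
ee_rot: [-0.002, 0.168, 0.986, -0.001]
contact_force: [-0.7, 0.9, -0.0]
width: 0.0182
gripper_force: 71.3
```

```bash
python3 - <<'E'
from h import *
todo((.5252,-.094,.14),-33.72,8)
snap('side','side2');snap('top','top2')
a,b=cv2.imread('pics/side2.png'),cv2.imread('pics/top2.png')
cv2.imwrite('pics/s2.png',np.hstack([cv2.resize(a[100:300,40:240],(400,400),interpolation=3),cv2.resize(b[150:350,90:290],(400,400),interpolation=3)]))
E
```

```text
clock 4.9 pos [0.4999 0.2275 0.1366] F [-0.7  0.9 -0. ] w 0.0182 gf 71.25353336334229 do [-0.0543 -0.1229 -0.0013] [-0.0003 -0.0003  0.03  ]
```

View pics/s2.png

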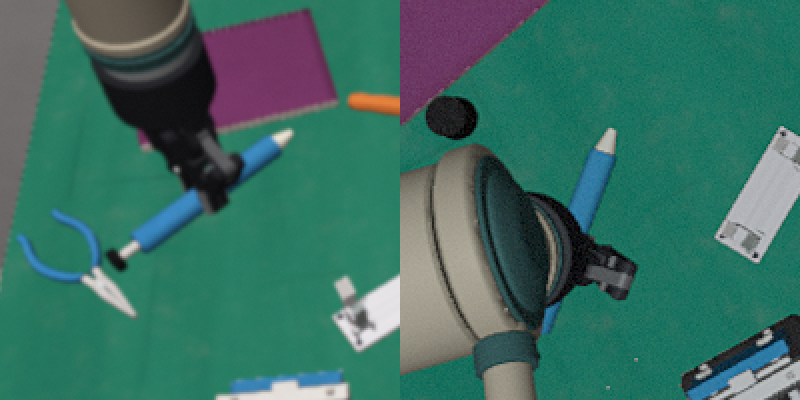

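Picture: the pump is held near mid-length and level, with the fingers reaching just past it. The nozzle is at side px about (181,170). I'll measure the in-hand axis by intersecting the two view planes.

```bash
cat > axis.py <<'E'
from fit import *
def pts(f,box,minarea=40):
    im=cv2.cvtColor(cv2.imread(f'pics/{f}.png'),cv2.COLOR_BGR2HSV); m=cv2.inRange(im,(98,110,60),(115,255,255))
    k=np.zeros_like(m);x,y,w,h=box;k[y:y+h,x:x+w]=255
    n,l,s,c=cv2.connectedComponentsWithStats(m&k)
    ok=[i for i in range(1,n) if s[i,4]>=minarea]; return [np.argwhere(l==i)[:,::-1].astype(float) for i in ok]
def line(P):
    p=np.vstack(P); mu=p.mean(0); d=np.linalg.svd(p-mu,full_matrices=False)[2][0]; t=(p-mu)@d
    return mu+d*(t.min()-.5),mu+d*(t.max()+.5)
def plane(f,a,b):
    o,d=ray(f,*a);_,e=ray(f,*b);n=np.cross(d,e);return n/np.linalg.norm(n),o
def axis(f1,l1,f2,l2):
    n,o=plane(f1,*l1);m,q=plane(f2,*l2); d=np.cross(n,m);d/=np.linalg.norm(d)
    p=np.linalg.lstsq(np.array([n,m,d]),[n@o,m@q,0],rcond=None)[0]; return p,d
def onaxis(p,d,f,uv):
    o,e=ray(f,*uv); s=np.linalg.lstsq(np.c_[d,-e],o-p,rcond=None)[0]; return p+s[0]*d
E
python3 - <<'E'
from axis import *
S=pts('side2',(95,160,90,70));T=pts('top2',(165,215,40,105))
for n,L in(('S',S),('T',T)):
    print(n,[(len(p),p.min(0),p.max(0),line([p])) for p in L])
st=status.get_state();q=st['ee_rot'];r=R.from_quat([q[1],q[2],q[3],q[0]])
ls=line(S);lt=line([p for p in T])
p,d=axis('side2',ls,'top2',lt); print('dir',d,np.degrees(np.arctan2(d[1],d[0])),'tilt',np.degrees(np.arcsin(d[2])))
E=[onaxis(p,d,'side2',e) for e in ls]; print(E,np.linalg.norm(E[0]-E[1]))
for e in E+[(E[0]+E[1])/2]: print('tool frame mm',(r.inv().apply(e-st['position'])*1000).round(1))
E
```

```text
S [(242, array([158., 168.]), array([179., 192.]), (array([176.64982443, 169.92946358]), array([155.86282342, 190.5560655 ]))), (462, array([106., 194.]), array([141., 225.]), (array([140.39862015, 197.31014332]), array([107.84716286, 222.2348202 ])))]
T [(502, array([174., 224.]), array([197., 266.]), (array([190.91920258, 225.08108939]), array([177.72839553, 265.45717841])))]
dir [-0.95968743  0.26462423  0.09473145] 164.58433729848412 tilt 5.435863253337358
[array([0.5712463 , 0.20488546, 0.14081399]), array([0.43019865, 0.24377794, 0.15473691])] 0.1469724853357311
tool frame mm [-74.6   2.1  -4.4]
tool frame mm [ 71.4  -7.9 -17.9]
tool frame mm [ -1.6  -2.9 -11.2]
```

```bash
cat > inhand.py <<'E'
from axis import *
def fitrod(obs,st):
    """obs: (cam, uv, end -1 nozzle/+1 plunger); rod in tool frame: x0,y0,z0,pitch"""
    q=st['ee_rot'];r=R.from_quat([q[1],q[2],q[3],q[0]])
    def P(p,e): return st['position']+r.apply([p[0]+e*.0708*np.cos(p[3]),p[1],p[2]-e*.0708*np.sin(p[3])])
    f=lambda p:np.concatenate([np.array(proj(c,P(p,e)))-uv for c,uv,e in obs]+[[p[1]*500]])
    s=least_squares(f,[0,0,-.01,0]); return s.x,s.fun
E
python3 - <<'E'
from inhand import *
S=pts('side2',(95,160,90,70));T=pts('top2',(165,215,40,105))
a=line([S[0]])[0];b=line([S[1]])[1];c=line(T)[0]
x,f=fitrod([('side2',a,-1),('side2',b,1),('top2',c,-1)],status.get_state())
print((x*1000).round(1),np.degrees(x[3]),f.round(2))
# same on the pump as it lay: calibration check
print(tri('top2',c,'side2',a))
E
```

```text
[ -1.4   0.5  -8.4 -35.1] -2.0113605709300795 [ 0.04 -0.08 -0.02  0.01  0.17  0.12  0.24]
(array([0.56864282, 0.20448205, 0.14672941]), np.float64(2.7231456009345638e-05))
```

```bash
python3 - <<'E'
from h import *
todo((.524,-.0932,.145),-33.72,8)
print(onz('top0',332,136,.08), onz('top0',290,330,.08))
E
```

```text
clock 5.0 pos [0.5001 0.2276 0.1366] F [ 0.1 -0.8 -0.6] w 0.0188 gf 71.25326156616211 do [-0.0536 -0.1228 -0.0034] [-0.0003 -0.0003  0.03  ]
[ 0.71917452 -0.00693656  0.08      ] [0.40839022 0.05491536 0.08      ]
```

Call:
apply_moves(xyz=[[-0.0536, -0.123, -0.01], [-0.0536, -0.123, -0.01], [-0.0536, -0.123, -0.007], [-0.0536, -0.123, 0], [-0.0536, -0.123, 0], [-0.0536, -0.123, 0], [-0.0536, -0.123, 0], [-0.0536, -0.123, 0]], rot=[[0, 0, 0], [0, 0, 0], [0, 0, 0], [0, 0, 0], [0, 0, 0], [0, 0, 0], [0, 0, 0], [0, 0, 0]], hand=[-1, -1, -1, -1, -1, -1, -1, -1])

```text
clock: 6.0
position: [0.5244, -0.0943, 0.1454]
ee_rot: [-0.001, 0.168, 0.986, 0.0]
contact_force: [0.4, -0.2, -0.9]
width: 0.0186
gripper_force: 71.2
```

Call:
apply_moves(xyz=[[0, 0, 0], [0, 0, 0], [0, 0, 0], [0, 0, 0], [0, 0, 0], [0, 0, 0], [0, 0, 0], [0, 0, 0]], rot=[[0, 0, 0.08], [0, 0, 0.08], [0, 0, 0.08], [0, 0, 0], [0, 0, 0], [0, 0, 0], [0, 0, 0], [0, 0, 0]], hand=[-1, -1, -1, -1, -1, -1, -1, -1])

```text
clock: 7.0
position: [0.525, -0.0931, 0.1467]
ee_rot: [0.0, 0.29, 0.957, 0.0]
contact_force: [0.5, -0.9, -1.4]
width: 0.0188
gripper_force: 71.2
```

```bash
python3 - <<'E'
from h import *
todo((.524,-.0932,.115),-33.72)
snap('side','side3');snap('top','top3')
a,b=cv2.imread('pics/side3.png'),cv2.imread('pics/top3.png')
cv2.imwrite('pics/s3.png',np.hstack([cv2.resize(a[180:380,210:410],(400,400),interpolation=3),cv2.resize(b[150:350,280:480],(400,400),interpolation=3)]))
E
```

```text
clock 7.0 pos [ 0.525  -0.0931  0.1467] F [ 0.5 -0.9 -1.4] w 0.0188 gf 71.22114658355713 do [ 0.0027 -0.0021  0.1058] [0.0001 0.0001 0.0001]
```

View pics/s3.png

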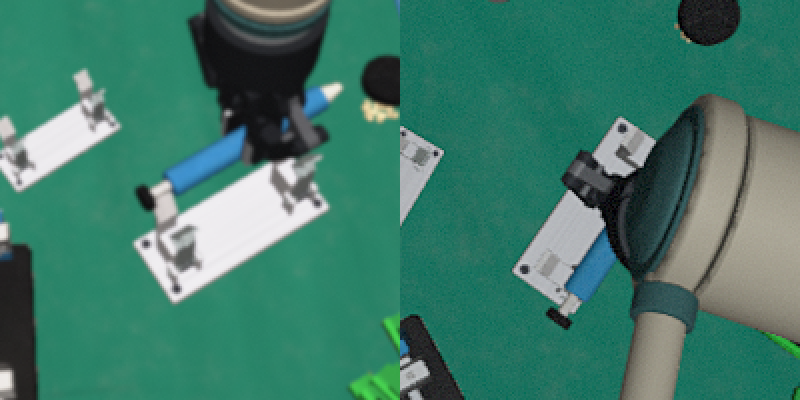

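The pump is above the holder and parallel to it. The plunger end is visible in both views (side crop (165,185), top crop (572,295)). I'll refit the in-hand pose.

```bash
python3 - <<'E'
from inhand import *
S=pts('side3',(285,215,95,65),25);T=pts('top3',(355,265,45,45),25)
for L in(S,T): print([(len(p),[e.round(1) for e in line([p])]) for p in L])
S.sort(key=lambda p:p[:,0].mean())
pick=lambda l,k:sorted(l,key=lambda e:e[0])[k]
b=pick(line([S[0]]),0);a=pick(line([S[-1]]),1);c=pick(line(T),0)
x,f=fitrod([('side3',a,-1),('side3',b,1),('top3',c,1)],status.get_state())
print((x*1000).round(1),np.degrees(x[3]),f.round(2))
print(a,b,c,tri('top3',c,'side3',b))
E
```

```text
[(139, [array([368.6, 223.4]), array([364.1, 239.6])]), (27, [array([353.2, 238.5]), array([350.8, 245.8])]), (585, [array([334.9, 246. ]), array([294.3, 272.8])])]
[(439, [array([385.7, 266.6]), array([367.4, 298.5])])]
[ -0.7   0.3 -13.2 -99.3] -5.6891843314077235 [ 2.57  0.37 -1.33 -0.01 -1.15  0.03  0.16]
[368.60408168 223.37147073] [294.26633883 272.76119151] [367.39565184 298.50901262] (array([ 0.46739429, -0.05587542,  0.15376232]), np.float64(0.0004300521671272223))
```

```bash
python3 - <<'E'
from inhand import *
for a in((369.5,228.5),(370.5,229.5)):
    x,f=fitrod([('side3',a,-1),('side3',(294.3,272.6),1),('top3',(367.4,298.5),1)],status.get_state())
    print((x*1000).round(1),np.degrees(x[3]),f.round(2))
p=tri('top3',(367.4,298.5),'side3',(294.3,272.6))[0]
u=np.array([-.832,.555]);d=p[:2]-[.5252,-.094];print('plunger-end: along',d@u,'across(+x local)',d@[.555,.832],p[2])
E
```

```text
[-1.7 -0.2 -6.4 15.1] 0.8672065548849672 [ 1.15  0.34 -0.73 -0.21 -0.45 -0.08 -0.11]
[-2.1 -0.6 -5.3 27.9] 1.596782483524621 [ 0.29  0.09 -0.36 -0.09 -0.1  -0.17 -0.29]
plunger-end: along 0.06920994469557602 across(+x local) -0.00031179923035543186 0.15413154572393223
```

Call:
apply_moves(xyz=[[0, 0, 0.05], [0, 0, 0.05], [0, 0, 0.05], [0, 0, 0.03], [0, 0, 0.02], [0, 0, 0], [0, 0, 0]], rot=[[0, 0, 0], [0, 0, 0], [0, 0, 0], [0, 0, 0], [0, 0, 0], [0, 0, 0], [0, 0, 0]], hand=[-1, -1, -1, -1, -1, -1, -1], force=90)

```text
clock: 7.98
position: [0.5252, -0.0933, 0.087]
ee_rot: [0.0, 0.29, 0.957, -0.0]
contact_force: [-1.0, 0.0, -1.0]
width: 0.0181
gripper_force: 93.3
```

```bash
python3 - <<'E'
from h import *
todo((.524,-.0932,.0485),-33.72)
E
```

```text
clock 7.975 pos [ 0.5252 -0.0933  0.087 ] F [-1.  0. -1.] w 0.0181 gf 93.31071138381958 do [ 0.0037 -0.0019  0.1283] [0.0001 0.0006 0.    ]
```

Call:
apply_moves(xyz=[[0.003, 0, 0.015], [0, 0, 0.015], [0, 0, 0.015], [0, 0, 0.015], [0, 0, 0], [0, 0, 0]], rot=[[0, 0, 0], [0, 0, 0], [0, 0, 0], [0, 0, 0], [0, 0, 0], [0, 0, 0]], hand=[-1, -1, -1, -1, -1, -1])

```text
clock: 8.72
position: [0.5274, -0.0943, 0.0721]
ee_rot: [0.005, 0.29, 0.957, -0.001]
contact_force: [-0.4, -1.2, 14.8]
width: 0.0185
gripper_force: 95.4
```

Call:
apply_moves(xyz=[[0.003, 0, 0.015], [0, 0, 0.015], [0, 0, 0]], rot=[[0, 0, 0], [0, 0, 0], [0, 0, 0]], hand=[-1, -1, -1])

```text
clock: 9.1
position: [0.5262, -0.094, 0.0617]
ee_rot: [0.004, 0.29, 0.957, -0.001]
contact_force: [1.5, -2.3, 6.7]
width: 0.0178
gripper_force: 94.4
```

```bash
python3 - <<'E'
from h import *
todo((.524,-.0932,.0485),-33.72)
snap('side','side4')
E
```

```text
clock 9.1 pos [ 0.5262 -0.094   0.0617] F [ 1.5 -2.3  6.7] w 0.0178 gf 94.40589308738708 do [ 0.0079 -0.002   0.0439] [ 0.0008  0.0071 -0.0007]
```

Force is falling, so it is passing the noses. I'll continue.

Call:
apply_moves(xyz=[[0, 0, 0.015], [0, 0, 0.012], [0, 0, 0], [0, 0, 0]], rot=[[0, 0, 0], [0, 0, 0], [0, 0, 0], [0, 0, 0]], hand=[-1, -1, -1, -1])

```text
clock: 9.65
position: [0.5247, -0.0932, 0.0518]
ee_rot: [0.001, 0.29, 0.957, -0.0]
contact_force: [2.4, -4.6, -1.5]
width: 0.0182
gripper_force: 93.2
```

Call:
apply_moves(xyz=[[0, 0, 0.01], [0, 0, 0.01], [0, 0, 0], [0, 0, 0]], rot=[[0, 0, 0], [0, 0, 0], [0, 0, 0], [0, 0, 0]], hand=[-1, -1, -1, -1])

```text
clock: 10.15
position: [0.523, -0.0922, 0.0489]
ee_rot: [0.0, 0.29, 0.957, -0.0]
contact_force: [-6.5, -1.3, 25.3]
width: 0.0181
gripper_force: 96.9
```

```bash
python3 - <<'E'
from h import *
snap('side','side5');snap('top','top5')
a,b=cv2.imread('pics/side5.png'),cv2.imread('pics/top5.png')
cv2.imwrite('pics/s5.png',np.hstack([cv2.resize(a[220:353,260:393],(400,400),interpolation=3),cv2.resize(b[190:323,320:453],(400,400),interpolation=3)]))
E
```

```text
(no output)
```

View pics/s5.png

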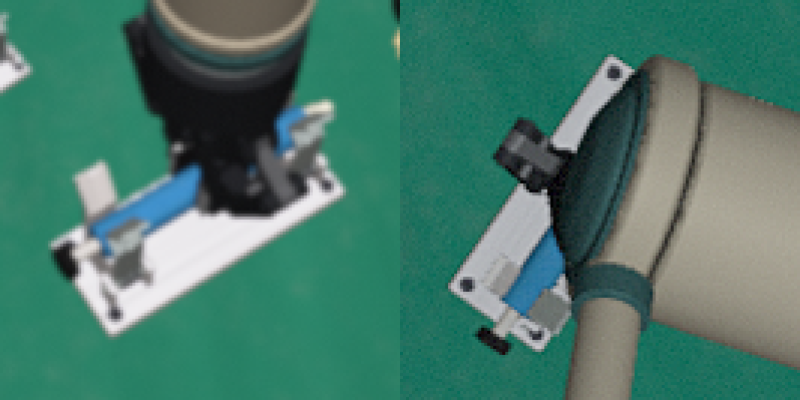

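The pump lies in both forks with the jaws over it. Next I release the grip and retreat upward.

Call:
apply_moves(xyz=[[0, 0, -0.006], [0, 0, 0], [0, 0, 0], [0, 0, 0], [0, 0, 0], [0, 0, 0], [0, 0, 0]], rot=[[0, 0, 0], [0, 0, 0], [0, 0, 0], [0, 0, 0], [0, 0, 0], [0, 0, 0], [0, 0, 0]], hand=[-1, 1, 1, 1, 1, 1, 1])

```text
clock: 11.12
position: [0.5235, -0.0921, 0.0473]
ee_rot: [-0.0, 0.29, 0.957, 0.0]
contact_force: [-1.2, 1.0, -0.2]
width: 0.0849
gripper_force: 0.0
```

Call:
apply_moves(xyz=[[0, 0, -0.06], [0, 0, -0.12], [0, 0, -0.18], [0, 0, -0.18], [0, 0, -0.1], [0.18, 0, 0], [0.18, 0, 0], [0.18, 0, 0]], rot=[[0, 0, 0], [0, 0, 0], [0, 0, 0], [0, 0, 0], [0, 0, 0], [0, 0, 0], [0, 0, 0], [0, 0, 0]], hand=[1, 1, 1, 1, 1, 1, 1, 1])

```text
clock: 12.12
position: [0.3872, -0.0014, 0.2393]
ee_rot: [0.0, 0.29, 0.957, 0.0]
contact_force: [0.4, 0.7, 0.4]
width: 0.0857
gripper_force: 0.0
```

Call:
apply_moves(xyz=[[0, 0, 0], [0, 0, 0], [0, 0, 0], [0, 0, 0]], rot=[[0, 0, 0], [0, 0, 0], [0, 0, 0], [0, 0, 0]], hand=[1, 1, 1, 1])

```text
clock: 12.62
position: [0.3897, -0.0028, 0.2392]
ee_rot: [-0.0, 0.29, 0.957, 0.0]
contact_force: [-0.0, 0.9, 0.3]
width: 0.0855
gripper_force: 0.0
```

```bash
python3 - <<'E'
from h import *
snap('side','side6');snap('top','top6')
a,b=cv2.imread('pics/side6.png'),cv2.imread('pics/top6.png')
cv2.imwrite('pics/s6.png',np.hstack([cv2.resize(a[220:353,260:393],(400,400),interpolation=3),cv2.resize(b[190:323,320:453],(400,400),interpolation=3)]))
E
```

```text
(no output)
```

View pics/s6.png

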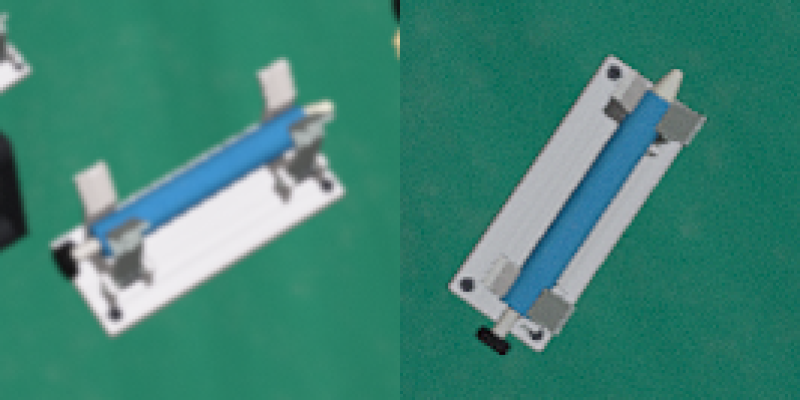

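```bash
python3 - <<'E'
from axis import *
S=pts('side6',(285,250,85,60));T=pts('top6',(350,210,80,100)); ls,lt=line(S),line(T)
p,d=axis('side6',ls,'top6',lt); E=np.array([onaxis(p,d,'side6',e) for e in ls]); T2=[onaxis(p,d,'top6',e) for e in lt]
m=np.mean(T2,0); D=m[:2]-[.5252,-.094]
print('z of ends',E[:,2],'mid z',m[2],'tilt',np.degrees(np.arcsin(d[2])),'ang',np.degrees(np.arctan2(d[1],d[0])),'along',D@[-.832,.555],'across',D@[.555,.832])
for n,boxes in(('top',[(402,221,22,14),(360,285,18,20)]),('side',[(294,295,16,22),(355,258,14,18)])):
    a=cv2.imread(f'pics/{n}0.png',0);b=cv2.imread(f'pics/{n}6.png',0)
    for x,y,w,h in boxes:
        r=cv2.matchTemplate(b[y-5:y+h+5,x-5:x+w+5],a[y:y+h,x:x+w],cv2.TM_CCOEFF_NORMED); print(n,np.unravel_index(r.argmax(),r.shape)-np.array([5,5]),r.max().round(2))
E
```

```text
z of ends [0.05613043 0.05814604] mid z 0.05713534924060763 tilt 0.8072613989853953 ang 145.93399539098667 along 0.00026434059160538844 across 0.0013550041211955299
top [-5  4] 0.68
top [0 0] 0.71
side [0 0] 0.75
side [0 0] 0.64
```

```bash
python3 -c "
from rig import job
print(job.sign_off())"
```

```text
the job is handed in; nothing more can be done
None
```

The pump is seated in both forks of the large clip holder, released with the arm clear, and handed in at about 13 s; the final pictures show both jaws closed over it, and the sign-off returned no verdict.

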